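# Change out the clogged filter of the bench vacuum unit

## Robot

A 6-joint arm with a two-finger parallel gripper is mounted at the origin on the work surface. World frame = base frame: x ahead of the robot, y to its left, z up, the work surface at z = 0. Lengths are in m, angles in rad, forces in N, time in s.
With the tool pointing down it reaches from about 0.25 to 0.8 m from the base axis. Payload 3.9 kg.
Tool frame: the origin (TCP) lies at the very end of the fingers, on their centre line; the grasp point (between the pads) lies 19 mm behind it; z points along the fingers, y is the direction in which the jaws open and shut (so a half turn about z gives the same grasp; the last joint's range is limited). The gripper opens to 85 mm and grips with 20 to 120 N. Pads are 22 mm wide; open, the fingers measure 114 mm over their backs; the gripper's body (76 mm by 85 mm) begins 54 mm behind the grasp point. The pads swing forward as they close: fully open they stand 13 mm farther back than shut.
Start: joints at [-1.102, 0.26, -0.138, 1.173, 0, 1.571], TCP at [0.237, -0.468, 0.21] pointing down, gripper open.
Joint ranges: [-2.78, 2.78], [-0.83, 1.72], [-1.28, 1.37], [-1.9, 2.12], [-1.57, 1.48], [-3.14, 3.14]. Speed limits (rad/s): [2.57, 2.57, 3.14, 3.14, 3.14, 3.14].

## Interface

Orientations are given as a rotation vector (axis times angle).
In Python, from bench import bot gives the robot as it stands. The module is installed in compiled form; this text tells all that it offers.
- The arm moves only by the shell command python3 -m inch 'ROWS'. ROWS is JSON, a list of rows, each an object of numbers: "grip": the closure, from -1 (fully open) to 1 (shut); "x", "y", "z": the shift along the tool's x, y, z in mm; "roll": the turn about the tool's z in rad. A call has 1 to 5 rows; each row is the pose to reach, as a shift and turn from the pose measured when the call began, along the tool's axes at that moment; what a row does not reach only later rows make up. A row lasts 1/12 s, in which the tool goes at most 41.7 mm and 7.16 degrees, less where a joint would pass 70% of its speed; a pose out of reach is approached as far as the arm can. A call with a gripper value outside its range is refused whole. The fingers move at their own pace and stop on an object; the grip force is fixed at half the most. Time passes only in rows, so rows that repeat a pose let the fingers close. It gives the time, the measured TCP pose, the force and the opening at its end, in the units of the state.
- bot.get_obs(): the state, without advancing time (a new reading comes with each control period).
- bot.grab_frame(name): name is "scene" or "top" or "wrist"; returns a dict with "img" (420x560x3 uint8, blue, green, red), "K" (3x3 intrinsics, pixels), "k1" (the pictures are not rectified: a ray, as slopes to the right and down, at radius r is drawn at 1 + k1 r^2 times it, then the intrinsics apply), "R" (3x3) and "t" (3): a world point X has camera coordinates R X + t. Camera axes: x right, y down, z forward; pixel columns grow to the right and rows downward; lengths in m; the calibration is good to about 2 mm. A picture is of the moment at which its call begins. There is no depth.
- bot.hand_in(): hands the job in, once; it reports no verdict.
The state is a dict: "time": time; "joint_positions": joint angles; "joint_velocities": joint speeds; "joint_efforts": joint torques, N m; "tcp_pos": TCP position; "ee_rot": TCP orientation; "wrist_force": force on the tool from outside, world axes, zero at the start; "wrist_torque": the same for the moment, N m; "width": finger opening in m.
Only numpy, scipy, OpenCV 4.12 (cv2) and the standard library are available. Lean on these libraries where they do the work, as an engineer would, in place of code of your own. Each camera call takes 0.05 s, during which the arm holds its last target.

## Task

The filter in the bench vacuum unit is clogged with plaster dust. Press it down into the unit until its push-to-release latch lets go and it springs up, then pull it out and set it down, without dropping it, so that it stands upright on the floor of the white tray, and let go. Leave everything else on the bench where it is.

Things in the scene. Friction and masses are not known exactly. Their poses are not given: they have to be found in the camera images.
- unit: Vacuum unit: grey box fixed to the bench, 200 (x) x 150 (y) x 110 mm high, flat deck on top. Origin: centre of its underside, on the bench. The filter's shaft is 30 mm from the origin towards the unit's -x; a gauge and a brass valve (to 36 mm above the deck) stand 66 mm from the origin towards +x. Its place and yaw vary; it may be left or right.
- shaft_mouth (a point): Centre of the filter's vertical shaft at deck height (110 mm above the bench); axes as the unit's. A spring in the shaft lifts the unlatched filter; the filter has 1 mm of play and is clear of the shaft once its bottom is above the deck.
- filter_mid (a point): Centre (half-way up) of the filter in the unit: a box-shaped cartridge 60 (x) x 40 (y) x 105 mm high, 0.25 kg, white, its upper 32 mm black; z points out of its top, axes as the unit's at the start. Take it across its 40 mm width (along y): on its +x end a lug and a wedge stand out up to 9 mm, 60 to 90 mm above its bottom.
- filter: The same filter; origin at the centre of its bottom. Latched at the start: bottom 18 mm above the bench, top 13 mm above the deck; it cannot be pulled out. Pressed 7 mm or more (stops at 10 mm; takes 8 to 12 N) the latch lets go; as the tool withdraws, a damped spring lifts it to 28 mm above its latched height (top 41 mm above the deck), where it stands loose.
- tray: White enamelled tray fixed to the bench, 150 (x) x 220 (y) mm, 30 mm high, walls and floor 4 mm thick. Origin: centre of its underside, on the bench. Place and yaw vary, left or right of the unit.
- tray_free (a point): Middle of the empty part of the tray, on its inner floor (4 mm above the bench), 45 mm from the tray's centre towards its +y; axes as the tray's.
- collar: Aluminium collar ring, 60 mm across, 14 mm high, lying in the tray about 70 mm from its centre towards its -y: leave it. Origin: centre of its underside.
- jar: Plain white jar with a steel lid, 50 mm across and 85 mm high, standing between the unit and the tray: leave it. Origin: centre of its underside.
- blank_mid (a point): Tapered plaster blank, 150 mm long and 84 mm thick, on a steel pipe, lying in a low wooden cradle beyond the unit and tray: leave it. Point on its axis, mid-height.
- spare_mid (a point): A spare filter of the same shape, lying on its side beyond the unit and tray: leave it. Point at its centre.
- spatula: Spatula, 200 mm long, lying at the left side: leave it. Origin: its underside.
- wrench: Wrench, 170 mm long, lying at the right side: leave it. Origin: its underside.
- bowl: Black rubber mixing bowl, 120 mm across, 55 mm high, at the left near the robot: leave it. Origin: centre of its underside.
There are look-alikes about, which are no part of the job. What is shaped like the filter but orange or purple is not meant.

How it is judged:
On the way, in this order (a step that is already met when the one before it is completed fails the run):
1. the filter is pressed at least 3.5 mm into the unit (z of filter_mid in the frame of unit below 0.067 m), for 0.02 s.
2. the latch has let go: the filter has come up at least 18 mm above its latched height (z of filter_mid in the frame of unit above 0.0885 m), for 0.1 s.
At the end, for the whole second after the job is handed in: The filter stands upright (within 0.1 rad), bottom down, on the tray's floor (height within 5 mm), its centre inside the tray's walls, at rest; everything else is within 30 mm of where it was (x of filter_mid in the frame of tray between -0.071 and 0.071 m and y of filter_mid in the frame of tray between -0.106 and 0.106 m and z of filter_mid in the frame of tray between 0.0515 and 0.0615 m and angle between filter_mid's own z axis and vertical below 0.1 rad and linear speed of filter below 0.02 m/s); the robot touches nothing.
It fails at once if the filter is dropped (falls or flies faster than 0.7 m/s while no finger holds it, as after a fall of 25 mm or more) (linear speed of filter above 0.7 m/s and contact force between the fingers and filter below 0.1 N).
It fails at once if one of the other things on the bench or in the tray is moved more than 30 mm (distance of any of blank_mid, spare_mid, spatula, wrench, bowl, jar, collar from where it was at the start of the episode above 0.03 m).
It also fails if it takes over 48 s, if anything falls off the work surface, if the arm or the gripper's body presses on something with over 40 N, if the wrist force passes 120 N, or if a joint passes its speed limit or range.

## Working session

There is one attempt and no reset: what is moved stays moved. The work goes in short steps, Python scripts to look and compute and a shell command to move; the robot and the scene stay as the last step left them, time stands still between calls to the robot, and variables do not carry over. Pictures are saved under pics/ and viewed, and the job is handed in when it is done.

```bash
mkdir -p pics
python3 - <<'E'
from bench import bot
import cv2
o=bot.get_obs(); print({k:(v if not hasattr(v,'round') else v) for k,v in o.items()})
for n in ["scene","top","wrist"]:
    f=bot.grab_frame(n); cv2.imwrite(f"pics/{n}0.png",f["img"]); print(n,f["K"],f["k1"],f["R"],f["t"])
    import pickle; pickle.dump(f,open(f"pics/{n}0.pkl","wb"))
E
```

```text
{'time': 0.0, 'joint_positions': array([-1.10197982e+00,  2.60678235e-01, -1.39385716e-01,  1.17267256e+00,
        9.29139177e-07,  1.57077452e+00]), 'joint_velocities': array([-3.56001657e-04, -3.05308338e-05,  1.00792675e-03,  1.70969135e-04,
        1.93600200e-03,  2.49081479e-03]), 'joint_efforts': array([ 2.10447311e-04, -4.05677927e+01,  2.53924835e+01,  1.86909683e-02,
       -9.67677829e-05,  2.58951964e-06]), 'tcp_pos': array([ 0.23688707, -0.46771381,  0.20946166]), 'ee_rot': array([-3.05383248e+00, -7.29284665e-01,  7.05990805e-04]), 'wrist_force': array([-0.21883648,  0.01877428, -0.16069867]), 'wrist_torque': array([ 0.02445015, -0.0146709 ,  0.03402381]), 'width': 0.08552536814918768}
scene [[477.7093066    0.         274.82559166]
 [  0.         477.7093066  204.55437229]
 [  0.           0.           1.        ]] -0.07796061987744875 [[-0.85402196  0.52017825 -0.00781561]
 [ 0.28575322  0.45648609 -0.84259453]
 [-0.43473163 -0.72182757 -0.53849175]] [ 0.45141982 -0.06014428  1.78830533]
top [[516.52066369   0.         295.56407449]
 [  0.         516.52066369 210.99757984]
 [  0.           0.           1.        ]] 0.034239379681252555 [[-0.01363974 -0.99982406 -0.01287634]
 [-0.99037066  0.01528281 -0.13759506]
 [ 0.13776764  0.01087559 -0.99040487]] [0.02356284 0.52485321 1.44822872]
wrist [[319.34726249   0.         279.76937809]
 [  0.         319.34726249 211.898184  ]
 [  0.           0.           1.        ]] 0.020354378421467072 [[ 0.45191972 -0.89205656 -0.00191254]
 [-0.85830686 -0.43540414  0.27153741]
 [-0.24305946 -0.12107157 -0.96242598]] [-0.5242354  -0.03662504  0.37925952]
```

View pics/scene0.png

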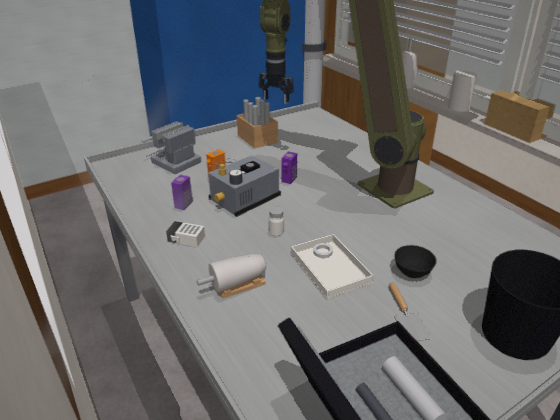

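View pics/top0.png

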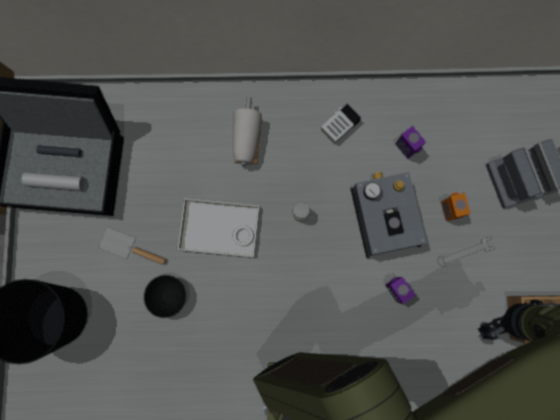

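View pics/wrist0.png

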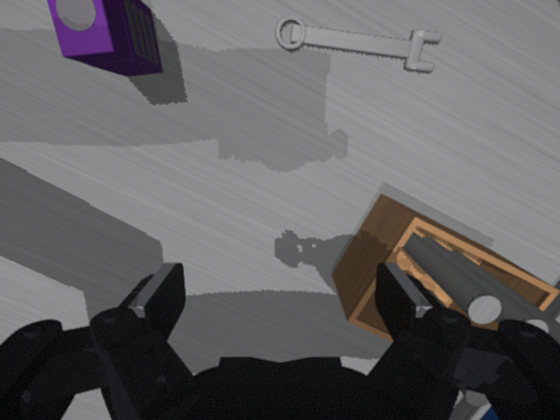

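The top view shows the unit at (390,215) and the tray at (220,230). Things that could be taken for the filter:
- Black block in the unit's deck at (394,221), which fits the description.
- Orange box at (457,206).
- Purple boxes at (410,141) and (402,290).
- White spare lying at (341,123).

I choose the black block and check it in a crop.

Run:
```python
import cv2
t=cv2.imread("pics/top0.png")[160:270,335:445]; s=cv2.imread("pics/scene0.png")[145:215,195:295]
cv2.imwrite("pics/crop_top.png",cv2.resize(t,None,fx=5.4,fy=5.4,interpolation=cv2.INTER_CUBIC))
cv2.imwrite("pics/crop_sc.png",cv2.resize(s,None,fx=7,fy=7,interpolation=cv2.INTER_CUBIC))
t=cv2.imread("pics/top0.png")[190:270,165:325]
cv2.imwrite("pics/crop_tray.png",cv2.resize(t,None,fx=5,fy=5,interpolation=cv2.INTER_CUBIC))
```

```text
(no output)
```

View pics/crop_top.png

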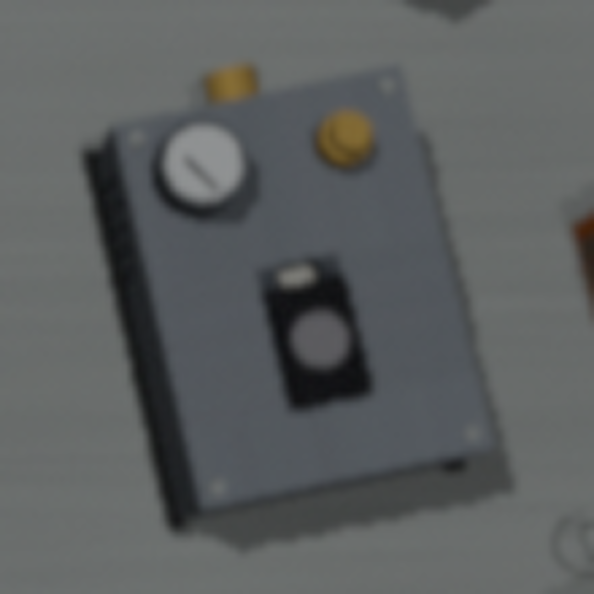

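View pics/crop_sc.png

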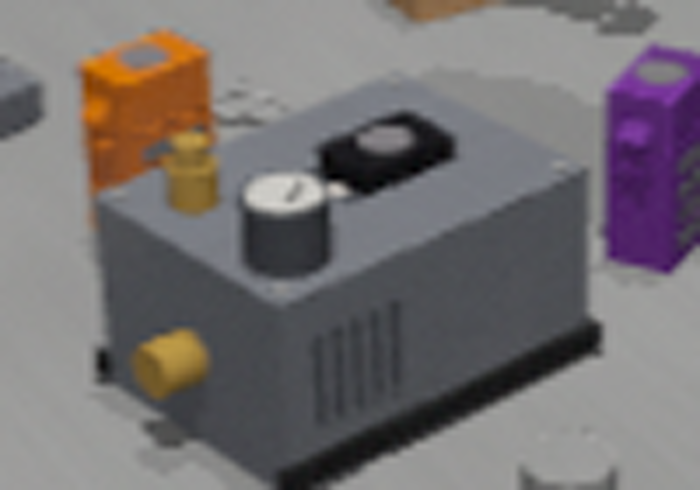

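View pics/crop_tray.png

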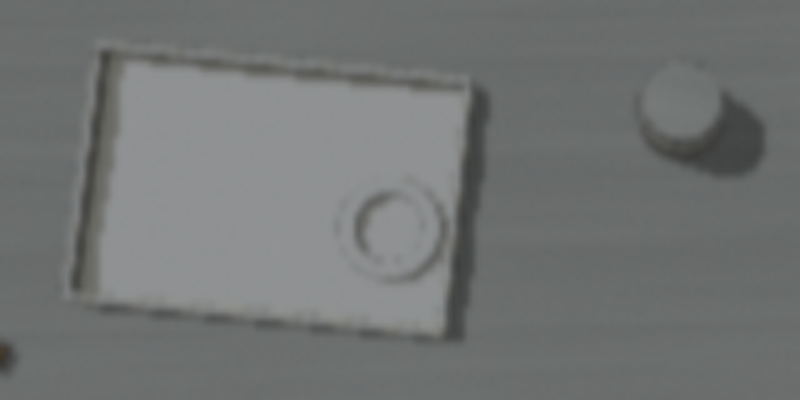

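The crop shows the black-capped filter, with its grey disc at crop (320,338), in the shaft of the grey unit. The gauge and valve (+x end) are towards image-up. The tray's free end is image-left and the collar is at crop (392,228). Next I cast rays for each.

```bash
cat > h.py <<'E'
import numpy as np, cv2
def ray(f,uv,z):
    K,R,t=f["K"],f["R"],f["t"]
    d=np.array([f["k1"],0,0,0,0.])
    p=cv2.undistortPoints(np.array(uv,float).reshape(-1,1,2),K,d).reshape(-1,2)
    D=np.c_[p,np.ones(len(p))]@R; C=-R.T@t
    return C+D*((z-C[2])/D[:,2])[:,None]
def proj(f,X):
    X=np.atleast_2d(X).astype(float)
    return cv2.projectPoints(X,cv2.Rodrigues(f["R"])[0],f["t"],f["K"],np.array([f["k1"],0,0,0,0.]))[0].reshape(-1,2)
E
python3 - <<'E'
from h import *
import pickle
np.set_printoptions(precision=4,suppress=True)
f=pickle.load(open("pics/top0.pkl","rb"))
c=lambda p,s,o:(np.array(p)+.5)/s-.5+np.array(o)
D=ray(f,c([(115,132),(402,68),(490,448),(190,512)],5.4,(335,160)),.11)
def rep(n,P):
    print(n,P[:,:2].tolist(),"\n ctr",P.mean(0)[:2],"sides",[np.linalg.norm(P[i]-P[i-1]).round(4) for i in range(4)],[np.degrees(np.arctan2(*(P[i]-P[i-1])[1::-1])).round(1) for i in range(4)])
rep("deck",D)
# filter by mask: black cap top
im=f["img"]; g=im.max(2); print("cap disc",ray(f,c([(320,338)],5.4,(335,160)),.123))
rep("cap",ray(f,c([(270,292),(345,280),(371,393),(292,408)],5.4,(335,160)),.123))
rep("tray",ray(f,c([(100,45),(471,80),(446,337),(68,297)],5,(165,190)),.03))
print("jar lid",ray(f,c([(683,102)],5,(165,190)),.085),"collar",ray(f,c([(392,228)],5,(165,190)),.018))
print("valve",ray(f,c([(349,133)],5.4,(335,160)),.146))
print("purple near/orange/purple far tops", ray(f,[(404,291),(459,202),(413,140)],.105))
s=pickle.load(open("pics/scene0.pkl","rb"))
print("scene disc",ray(s,c([(386,138)],7,(195,145)),.123))
E
```

```text
deck [[0.5870559091708469, -0.15146410968521457], [0.6177036101116186, -0.29796512374984063], [0.4237286613737864, -0.3331296588253158], [0.3938739627523584, -0.18300789877885526]] 
 ctr [ 0.5056 -0.2414] sides [np.float64(0.1957), np.float64(0.1497), np.float64(0.1971), np.float64(0.1531)] [np.float64(9.3), np.float64(-78.2), np.float64(-169.7), np.float64(101.2)]
cap disc [[ 0.4787 -0.2487  0.123 ]]
cap [[0.5021371773533032, -0.22479056371663397], [0.507604780006406, -0.26226908795584025], [0.4508581844069809, -0.27276268822231897], [0.44395357969015553, -0.23347344728126163]] 
 ctr [ 0.4761 -0.2483] sides [np.float64(0.0588), np.float64(0.0379), np.float64(0.0577), np.float64(0.0399)] [np.float64(8.5), np.float64(-81.7), np.float64(-169.5), np.float64(100.0)]
tray [[0.5672969637332506, 0.33730277225460903], [0.5434420426661803, 0.12215511796147867], [0.395370873052202, 0.13696990181003044], [0.42147308154937935, 0.3532192615851643]] 
 ctr [0.4819 0.2374] sides [np.float64(0.1467), np.float64(0.2165), np.float64(0.1488), np.float64(0.2178)] [np.float64(-6.2), np.float64(-96.3), np.float64(174.3), np.float64(83.1)]
jar lid [[ 0.5209 -0.0003  0.085 ]] collar [[0.4593 0.1692 0.018 ]]
valve [[ 0.5778 -0.2629  0.146 ]]
purple near/orange/purple far tops [[ 0.2955 -0.2713  0.105 ]
 [ 0.5335 -0.4307  0.105 ]
 [ 0.7097 -0.3138  0.105 ]]
scene disc [[ 0.4774 -0.2538  0.123 ]]
```

Checks:
- The deck measures 196 x 151 mm, against 200 x 150 mm given.
- Shaft from the deck is (0.476,-0.247), and from the cap (0.476,-0.248). The scene-view disc differs by 5 mm in y, so I'll refine from the wrist camera.
- The tray measures 148 x 217 mm, centre (0.482,0.237), yaw about -6°.

Now I'll move over with the gripper shutting.

```bash
python3 -m inch '[{"grip":1,"x":40,"y":-10,"z":-20,"roll":0.1},{"grip":1,"x":80,"y":-20,"z":-20,"roll":0.2},{"grip":1,"x":120,"y":-30,"z":-20,"roll":0.286},{"grip":1,"x":160,"y":-40,"z":-20,"roll":0.286},{"grip":1,"x":160,"y":-40,"z":-20,"roll":0.286}]'
cat > where.py <<'E'
import sys
from h import *
from bench import bot
np.set_printoptions(precision=4,suppress=True)
o=bot.get_obs(); R=cv2.Rodrigues(o["ee_rot"])[0]; p=o["tcp_pos"]
print("t",o["time"],"tcp",p,"x-axis deg",np.degrees(np.arctan2(R[1,0],R[0,0])).round(2),"tilt",R[:,2],"F",o["wrist_force"],"w",o["width"],"q",o["joint_positions"])
if len(sys.argv)>3:
    T=np.array([float(a) for a in sys.argv[1:4]]); print("shift mm",(R.T@(T-p)*1000).round(1))
if len(sys.argv)>4:
    print("roll", -np.radians((float(sys.argv[4])-np.degrees(np.arctan2(R[1,0],R[0,0])))))
E
python3 where.py 0.477 -0.249 0.22 10.5
```

```text
time: 0.57
tcp_pos: [0.3659, -0.3557, 0.2296]
ee_rot: [-3.124, -0.297, -0.003]
wrist_force: [-1.1, -0.1, -0.6]
width: 0.0259
t 0.5667 tcp [ 0.3659 -0.3557  0.2296] x-axis deg 10.88 tilt [ 0.0017  0.0039 -1.    ] F [-1.054  -0.0633 -0.5862] w 0.02586863498921526 q [-0.7738  0.2283 -0.1305  1.2134  0.004   2.1779]
shift mm [129.2 -83.7  10.2]
roll 0.006584330181904934
```

```bash
python3 -m inch '[{"grip":1,"x":32,"y":-21,"z":0},{"grip":1,"x":65,"y":-42,"z":0},{"grip":1,"x":97,"y":-63,"z":0},{"grip":1,"x":129,"y":-84,"z":0,"roll":0.007},{"grip":1,"x":129,"y":-84,"z":0,"roll":0.007}]'
python3 - <<'E'
from h import *
from bench import bot
import pickle
f=bot.grab_frame("wrist"); pickle.dump(f,open("pics/w1.pkl","wb")); cv2.imwrite("pics/w1.png",f["img"])
f=bot.grab_frame("top"); pickle.dump(f,open("pics/t1.pkl","wb")); cv2.imwrite("pics/t1.png",f["img"])
E
python3 where.py 0.477 -0.249 0.22 10.5
```

```text
t 0.6667 tcp [ 0.3626 -0.3587  0.2294] x-axis deg 10.7 tilt [-0.0015  0.0016 -1.    ] F [-0.2679 -0.5776 -0.4623] w 0.009807468408365749 q [-0.7801  0.2284 -0.1309  1.2137  0.0001  2.1747]
shift mm [132.8 -86.5   9.4]
roll 0.003533660379072782invalid input at $[0]: expected keys grip, x, y, z, roll
```

View pics/w1.png

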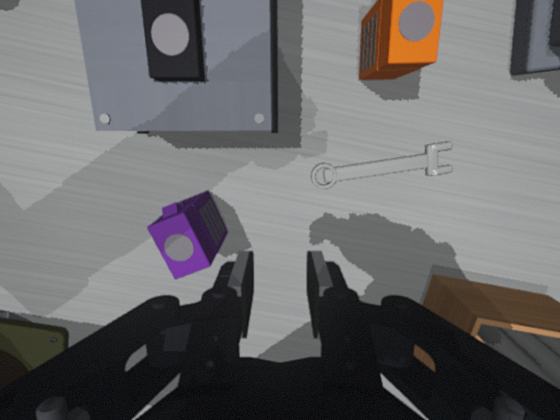

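The call was refused because it lacked keys, so the arm didn't move. The wrist view still shows the unit's filter at (172,35), the near purple decoy at (185,240) and orange at (410,30). I'll redo the move.

```bash
python3 -m inch '[{"grip":1,"x":33,"y":-22,"z":0,"roll":0},{"grip":1,"x":66,"y":-43,"z":0,"roll":0},{"grip":1,"x":99,"y":-65,"z":0,"roll":0},{"grip":1,"x":132,"y":-86,"z":0,"roll":0.004},{"grip":1,"x":132,"y":-86,"z":0,"roll":0.004}]'
python3 - <<'E'
from h import *
from bench import bot
import pickle
f=bot.grab_frame("wrist"); pickle.dump(f,open("pics/w2.pkl","wb")); cv2.imwrite("pics/w2.png",f["img"])
E
python3 where.py 0.477 -0.249 0.22 10.5
```

```text
time: 1.08
tcp_pos: [0.4799, -0.247, 0.229]
ee_rot: [-3.125, -0.293, -0.002]
wrist_force: [-0.4, -0.9, 1.0]
width: 0.0002
t 1.1333 tcp [ 0.4775 -0.2489  0.2289] x-axis deg 10.66 tilt [-0.0018  0.0015 -1.    ] F [ 0.082  -1.469   0.2339] w -5.431031470391914e-05 q [-0.4808  0.2781 -0.0641  1.2309  0.0005  2.4747]
shift mm [-0.5  0.   8.9]
roll 0.0027427022681821784
```

View pics/w2.png

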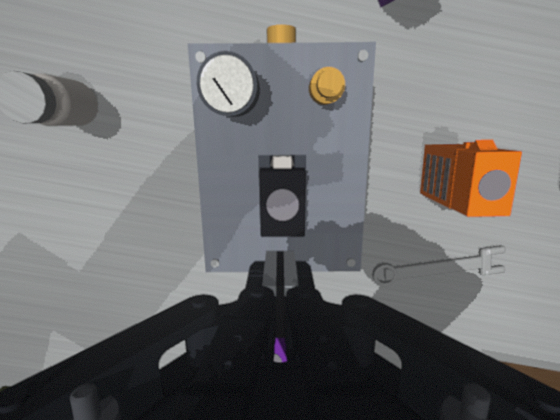

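The wrist view shows the cap at (260–306, 168–236) with its disc at (283,204). The deck corners are (190,44), (376,41), (362,271) and (206,271).

```bash
python3 - <<'E'
from h import *
import pickle
np.set_printoptions(precision=4,suppress=True)
f=pickle.load(open("pics/w2.pkl","rb"))
for n,uv,z in [("deck",[(190,44),(376,41),(362,271),(206,271)],.11),("cap",[(260,168),(306,168),(305.5,236),(260.5,236)],.123),("disc",[(283,204)],.123),("jar",[(22,97)],.085)]:
    P=ray(f,uv,z); print(n,P[:,:2].mean(0)); 
    if len(P)>1: print([np.linalg.norm(P[i]-P[i-1]).round(4) for i in range(4)],[np.degrees(np.arctan2(*(P[i]-P[i-1])[1::-1])).round(1) for i in range(4)])
E
python3 where.py 0.476 -0.249 0.13 10.5
```

```text
deck [ 0.5085 -0.2451]
[np.float64(0.199), np.float64(0.1483), np.float64(0.2008), np.float64(0.1514)] [np.float64(10.8), np.float64(-78.5), np.float64(-168.4), np.float64(100.8)]
cap [ 0.4803 -0.25  ]
[np.float64(0.0611), np.float64(0.0389), np.float64(0.0611), np.float64(0.0404)] [np.float64(10.2), np.float64(-79.2), np.float64(-168.4), np.float64(100.8)]
disc [ 0.4794 -0.2502]
jar [ 0.5235 -0.0025]
t 1.1333 tcp [ 0.4775 -0.2489  0.2289] x-axis deg 10.66 tilt [-0.0018  0.0015 -1.    ] F [ 0.082  -1.469   0.2339] w -5.431031470391914e-05 q [-0.4808  0.2781 -0.0641  1.2309  0.0005  2.4747]
shift mm [-1.3 -0.  98.9]
roll 0.0027427022681821784
```

The wrist estimate agrees: cap (0.480,-0.250) at 61 x 40 mm, yaw about 10.7°. I'll descend above it.

```bash
python3 -m inch '[{"grip":1,"x":1.5,"y":1,"z":35,"roll":0},{"grip":1,"x":1.5,"y":1,"z":70,"roll":0},{"grip":1,"x":1.5,"y":1,"z":90,"roll":0},{"grip":1,"x":1.5,"y":1,"z":98,"roll":0},{"grip":1,"x":1.5,"y":1,"z":98,"roll":0}]'
python3 where.py 0.479 -0.25 0.116 10.6
```

```text
time: 1.55
tcp_pos: [0.476, -0.2501, 0.1288]
ee_rot: [-3.124, -0.287, 0.01]
wrist_force: [-0.4, 0.3, 0.6]
width: -0.0003
t 1.55 tcp [ 0.476  -0.2501  0.1288] x-axis deg 10.51 tilt [-0.0067  0.0034 -1.    ] F [-0.38    0.2631  0.603 ] w -0.0002844804064031482 q [-0.4838  0.3345 -0.2515  0.9924 -0.0001  2.4743]
shift mm [ 3.1  0.5 12.8]
roll -0.001500140550329275
```

```bash
python3 -m inch '[{"grip":1,"x":3,"y":0.5,"z":5,"roll":0},{"grip":1,"x":3,"y":0.5,"z":8,"roll":0},{"grip":1,"x":3,"y":0.5,"z":11,"roll":0},{"grip":1,"x":3,"y":0.5,"z":14,"roll":0},{"grip":1,"x":3,"y":0.5,"z":14,"roll":0}]'
python3 where.py 0.479 -0.25 0.114 10.6
```

```text
time: 1.97
tcp_pos: [0.4791, -0.2502, 0.1149]
ee_rot: [-3.125, -0.288, 0.009]
wrist_force: [-0.1, 0.6, -0.8]
width: 0.0
t 1.9667 tcp [ 0.4791 -0.2502  0.1149] x-axis deg 10.52 tilt [-0.0063  0.0032 -1.    ] F [-0.0695  0.5895 -0.7989] w 3.083640477100571e-05 q [-0.4812  0.3491 -0.2683  0.9604 -0.0001  2.4769]
shift mm [-0.  -0.2  0.9]
roll -0.001456343321022128
```

The TCP is at 0.115 m, below the expected top, but no force shows. I'll look before going further.

```bash
python3 - <<'E'
from h import *
from bench import bot
f=bot.grab_frame("wrist"); g=bot.grab_frame("scene")
cv2.imwrite("pics/w3.png",np.vstack([cv2.resize(f["img"][130:330,180:400],(660,600))]))
cv2.imwrite("pics/s3.png",cv2.resize(g["img"][130:220,190:310],(800,600),interpolation=cv2.INTER_CUBIC))
E
python3 where.py
```

```text
t 2.0667 tcp [ 0.4791 -0.25    0.1151] x-axis deg 10.53 tilt [-0.0062  0.0032 -1.    ] F [ 0.9304 -0.4117  0.2074] w -5.663733221671296e-05 q [-0.481   0.3489 -0.268   0.9608 -0.0001  2.4769]
```

View pics/w3.png

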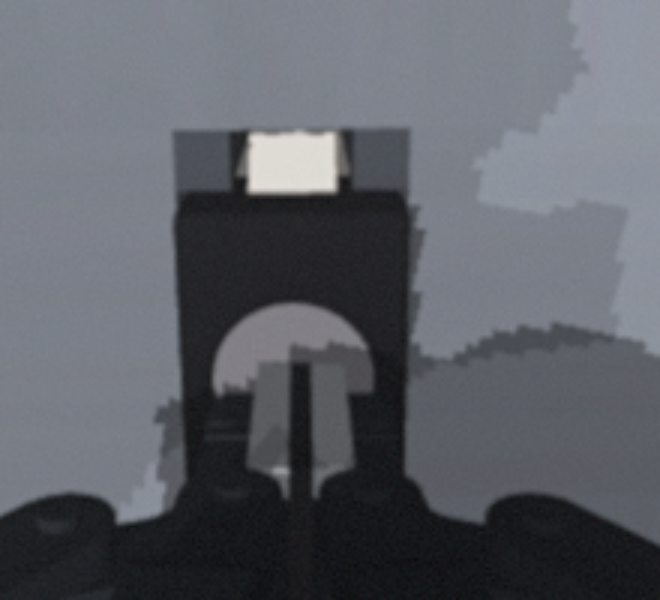

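View pics/s3.png

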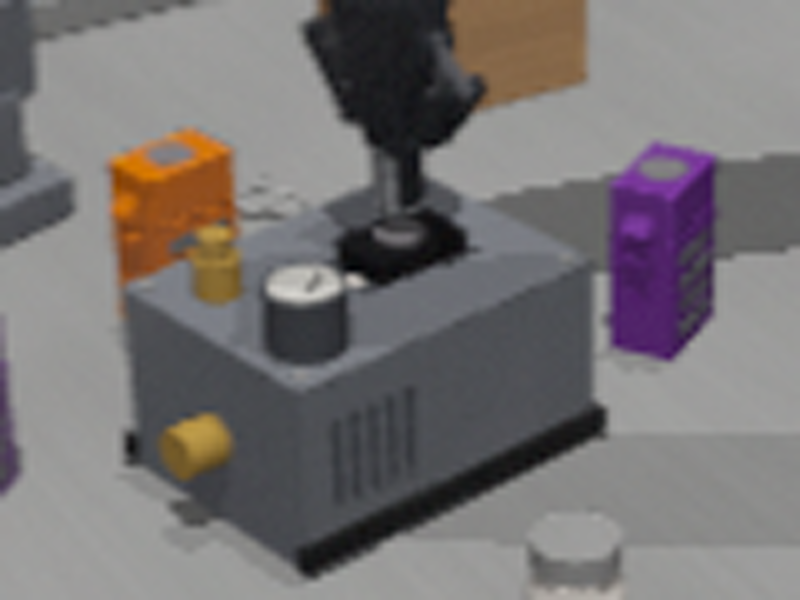

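The tips are over the disc at crop (295,370), and the cap still looks proud of the deck, so contact has barely begun. I'll go on in small steps while watching the force.

```bash
python3 -m inch '[{"grip":1,"x":0,"y":0,"z":1.5,"roll":0},{"grip":1,"x":0,"y":0,"z":3,"roll":0},{"grip":1,"x":0,"y":0,"z":3,"roll":0}]'; python3 -m inch '[{"grip":1,"x":0,"y":0,"z":1.5,"roll":0},{"grip":1,"x":0,"y":0,"z":3,"roll":0},{"grip":1,"x":0,"y":0,"z":3,"roll":0}]'
```

```text
time: 2.32
tcp_pos: [0.4791, -0.2499, 0.112]
ee_rot: [-3.125, -0.288, 0.009]
wrist_force: [0.5, 1.0, 0.3]
width: -0.0001
time: 2.57
tcp_pos: [0.4788, -0.2497, 0.1086]
ee_rot: [-3.124, -0.288, 0.01]
wrist_force: [0.1, 0.4, -0.1]
width: 0.0001
```

Run:
```python
from h import *
from bench import bot
f=bot.grab_frame("wrist"); g=bot.grab_frame("scene"); o=bot.get_obs()
cv2.imwrite("pics/w4.png",cv2.resize(f["img"][130:330,180:400],(660,600)))
cv2.imwrite("pics/s4.png",cv2.resize(g["img"][130:220,190:310],(800,600),interpolation=cv2.INTER_CUBIC))
for dz in (0,.01,.02): 
    p=o["tcp_pos"]+[0,0,dz]; a=proj(f,p)[0];b=proj(g,p)[0]; print(dz,"wcrop",(a-[180,130])*3,"scrop",(b-[190,130])*6.667)
print(proj(f,[[.4797,-.2501,.123],[.4797,-.2501,.113]])*3-[540,390])
```

```text
0 wcrop [296.89552321 358.02925205] scrop [400.16695136 255.73596577]
0.01 wcrop [296.4941029 380.453501 ] scrop [399.50627173 239.17841225]
0.02 wcrop [296.04341532 405.62933739] scrop [398.84218643 222.51877299]
[[298.66354343 386.83611638]
 [298.95348075 363.50714326]]
```

View pics/w4.png

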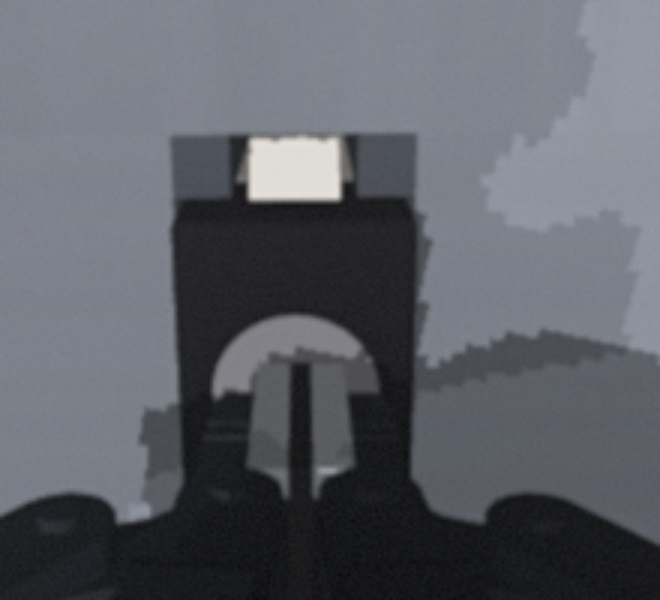

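View pics/s4.png

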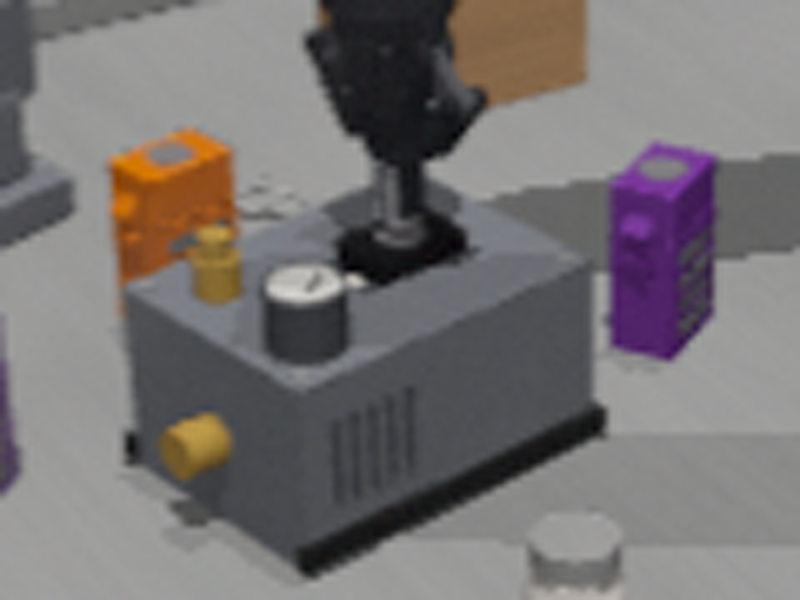

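The tips seem to sit about 14 mm or more above the reported TCP, with the contact edge near scene crop (402,243), and the cap is still unpressed. I'll keep stepping under force control.

```bash
python3 -m inch '[{"grip":1,"x":0,"y":0,"z":1.5,"roll":0},{"grip":1,"x":0,"y":0,"z":3,"roll":0},{"grip":1,"x":0,"y":0,"z":3,"roll":0}]'; python3 -m inch '[{"grip":1,"x":0,"y":0,"z":1.5,"roll":0},{"grip":1,"x":0,"y":0,"z":3,"roll":0},{"grip":1,"x":0,"y":0,"z":3,"roll":0}]'
```

```text
time: 2.92
tcp_pos: [0.4787, -0.2497, 0.1055]
ee_rot: [-3.124, -0.288, 0.011]
wrist_force: [-0.5, 0.2, -0.7]
width: -0.0002
time: 3.17
tcp_pos: [0.4786, -0.2497, 0.1023]
ee_rot: [-3.124, -0.288, 0.011]
wrist_force: [0.6, -0.5, 0.2]
width: 0.0002
```

Run:
```python
from h import *
from bench import bot
f=bot.grab_frame("wrist"); g=bot.grab_frame("scene"); o=bot.get_obs()
cv2.imwrite("pics/w5.png",f["img"])
cv2.imwrite("pics/s5.png",cv2.resize(g["img"][150:195,230:290],(800,600),interpolation=cv2.INTER_CUBIC))
print(o["joint_efforts"],o["wrist_torque"])
```

```text
[-2.89368509e-03 -4.36710906e+01  2.29969919e+01  5.97673422e-02
 -7.65664427e-04 -1.61849636e-05] [ 0.01515515  0.00255805 -0.00089481]
```

View pics/w5.png

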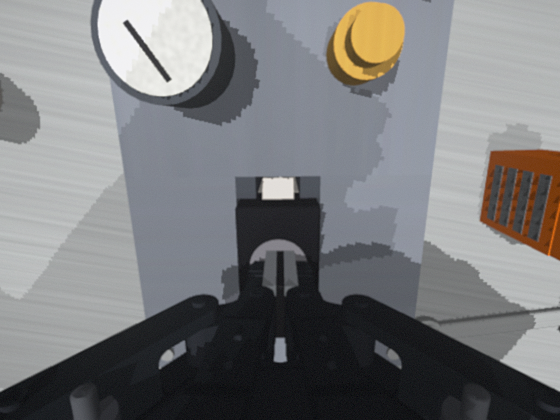

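View pics/s5.png

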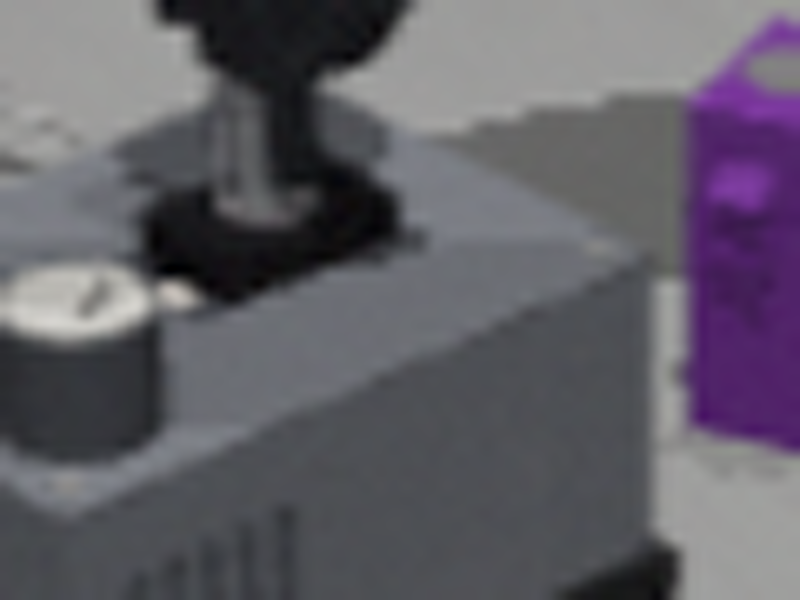

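Tips at scene crop (265,205) are nearly on the disc, and the cap still hasn't moved. I continue.

```bash
for i in 1; do :; done; python3 -m inch '[{"grip":1,"x":0,"y":0,"z":1.5,"roll":0},{"grip":1,"x":0,"y":0,"z":3,"roll":0},{"grip":1,"x":0,"y":0,"z":3,"roll":0}]'; python3 -m inch '[{"grip":1,"x":0,"y":0,"z":1,"roll":0},{"grip":1,"x":0,"y":0,"z":2,"roll":0},{"grip":1,"x":0,"y":0,"z":2,"roll":0}]'
```

```text
time: 3.52
tcp_pos: [0.4787, -0.25, 0.1002]
ee_rot: [-3.125, -0.288, 0.01]
wrist_force: [-1.5, 0.2, 5.9]
width: -0.0004
time: 3.77
tcp_pos: [0.4788, -0.2503, 0.0993]
ee_rot: [-3.126, -0.288, 0.009]
wrist_force: [-2.6, 1.1, 7.5]
width: 0.0002
```

Contact came at a reported z of about 0.1015, so the fingertips are really about 21 mm above the reported TCP. I'll remember that offset for the grasp. Now I press on.

```bash
python3 -m inch '[{"grip":1,"x":0,"y":0,"z":2,"roll":0},{"grip":1,"x":0,"y":0,"z":4,"roll":0},{"grip":1,"x":0,"y":0,"z":4,"roll":0}]'; python3 -m inch '[{"grip":1,"x":0,"y":0,"z":2,"roll":0},{"grip":1,"x":0,"y":0,"z":4,"roll":0},{"grip":1,"x":0,"y":0,"z":4,"roll":0}]'
```

```text
time: 4.02
tcp_pos: [0.4788, -0.2507, 0.0964]
ee_rot: [-3.127, -0.288, 0.008]
wrist_force: [-1.3, -0.0, 7.9]
width: -0.0001
time: 4.27
tcp_pos: [0.4788, -0.2509, 0.0935]
ee_rot: [-3.128, -0.288, 0.007]
wrist_force: [-2.1, 0.8, 8.1]
width: -0.0004
```

```bash
python3 -m inch '[{"grip":1,"x":0,"y":0,"z":2,"roll":0},{"grip":1,"x":0,"y":0,"z":4,"roll":0},{"grip":1,"x":0,"y":0,"z":4,"roll":0}]'
```

```text
time: 4.52
tcp_pos: [0.4796, -0.2508, 0.092]
ee_rot: [3.128, 0.288, -0.002]
wrist_force: [-3.3, 1.7, 16.8]
width: 0.0001
```

The force rose to 17 N, so it is at the stop. Now I withdraw.

```bash
python3 -m inch '[{"grip":1,"x":0,"y":0,"z":-12,"roll":0},{"grip":1,"x":0,"y":0,"z":-24,"roll":0},{"grip":1,"x":0,"y":0,"z":-40,"roll":0},{"grip":1,"x":0,"y":0,"z":-60,"roll":0},{"grip":1,"x":0,"y":0,"z":-80,"roll":0}]'; python3 -m inch '[{"grip":1,"x":0,"y":0,"z":-30,"roll":0},{"grip":1,"x":0,"y":0,"z":-30,"roll":0},{"grip":1,"x":0,"y":0,"z":-30,"roll":0}]'
python3 - <<'E'
from h import *
from bench import bot
import pickle
f=bot.grab_frame("wrist"); g=bot.grab_frame("scene"); o=bot.get_obs()
pickle.dump((f,g,o),open("pics/6.pkl","wb"))
cv2.imwrite("pics/w6.png",f["img"])
cv2.imwrite("pics/s6.png",cv2.resize(g["img"][130:220,190:310],(800,600),interpolation=cv2.INTER_CUBIC))
E
```

```text
time: 4.93
tcp_pos: [0.4792, -0.2505, 0.1723]
ee_rot: [-3.128, -0.288, 0.004]
wrist_force: [-0.5, -0.5, -0.6]
width: 0.0
time: 5.18
tcp_pos: [0.4806, -0.2512, 0.204]
ee_rot: [3.127, 0.288, 0.002]
wrist_force: [0.4, -0.0, -0.9]
width: 0.0001
```

View pics/w6.png

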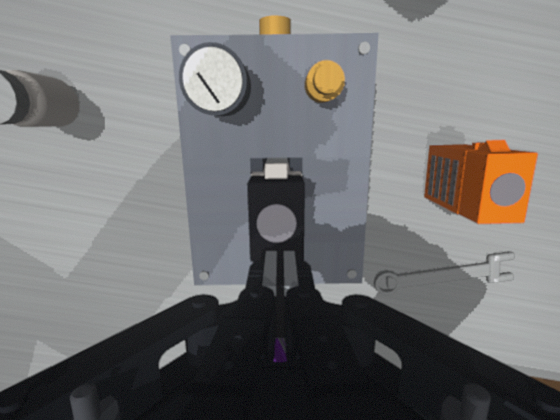

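View pics/s6.png

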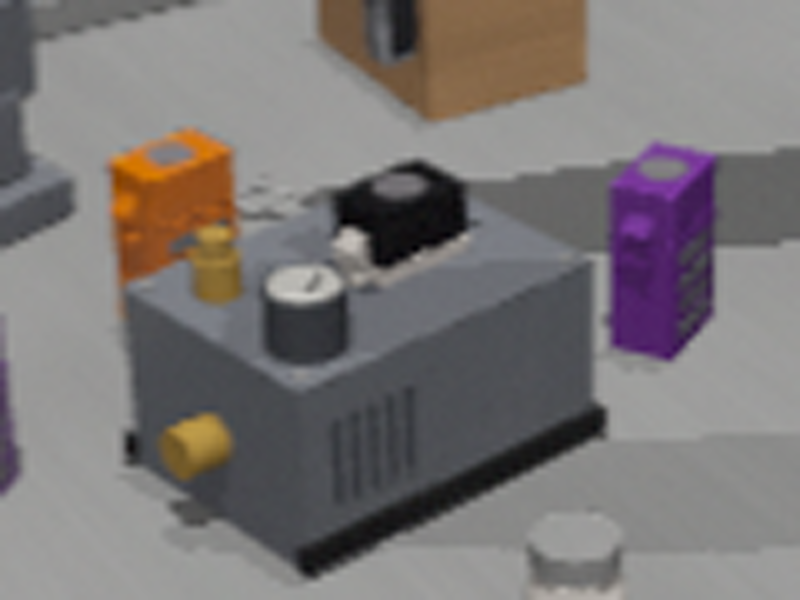

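The latch let go: the filter stands up with its disc at wrist (277,223), and the white lug shows. Next I measure it at height 0.151.

```bash
python3 - <<'E'
from h import *
import pickle
np.set_printoptions(precision=4,suppress=True)
f,g,o=pickle.load(open("pics/6.pkl","rb"))
print("disc",ray(f,[(277,223)],.151),"deck",ray(f,[(171,37),(377,34),(365,286),(194,286)],.11).mean(0),"cam",-f["R"].T@f["t"])
print("cap top edge/width",ray(f,[(248,177),(304.5,177),(249,255),(304.5,255)],.151))
print("scene disc", ray(g,[(190+398/6.667,130+186/6.667)],.151))
E
python3 where.py 0.479 -0.25 0.094 10.6
```

```text
disc [[ 0.4788 -0.2502  0.151 ]] deck [ 0.5067 -0.2449  0.11  ] cam [ 0.5473 -0.239   0.3685]
cap top edge/width [[ 0.5077 -0.2247  0.151 ]
 [ 0.5148 -0.2628  0.151 ]
 [ 0.4508 -0.2344  0.151 ]
 [ 0.4582 -0.2745  0.151 ]]
scene disc [[ 0.4791 -0.2489  0.151 ]]
t 5.2833 tcp [ 0.4789 -0.2503  0.2016] x-axis deg 10.52 tilt [-0.0035  0.0006 -1.    ] F [ 0.5506  0.4285 -0.2893] w -0.00015048736612922133 q [-0.481   0.2927 -0.115   1.1664 -0.001   2.4771]
shift mm [  0.5  -0.1 107.6]
roll -0.001482217469801611
```

Wrist and scene agree on (0.479,-0.250), right under the TCP. I open, then descend.

```bash
python3 -m inch '[{"grip":-1,"x":0,"y":0,"z":0,"roll":0},{"grip":-1,"x":0,"y":0,"z":0,"roll":0},{"grip":-1,"x":0,"y":0,"z":0,"roll":0},{"grip":-1,"x":0,"y":0,"z":0,"roll":0},{"grip":-1,"x":0,"y":0,"z":0,"roll":0}]'; python3 -m inch '[{"grip":-1,"x":0,"y":0,"z":15,"roll":0},{"grip":-1,"x":0,"y":0,"z":30,"roll":0},{"grip":-1,"x":0,"y":0,"z":45,"roll":0},{"grip":-1,"x":0,"y":0,"z":60,"roll":0},{"grip":-1,"x":0,"y":0,"z":60,"roll":0}]'
python3 - <<'E'
from h import *
from bench import bot
f=bot.grab_frame("wrist"); g=bot.grab_frame("scene")
cv2.imwrite("pics/w7.png",f["img"])
cv2.imwrite("pics/s7.png",cv2.resize(g["img"][130:220,190:310],(800,600),interpolation=cv2.INTER_CUBIC))
E
python3 where.py .479 -.25 .093 10.6
```

```text
time: 5.7
tcp_pos: [0.4787, -0.2502, 0.2012]
ee_rot: [-3.127, -0.288, 0.006]
wrist_force: [0.3, 0.5, -0.3]
width: 0.0604
time: 6.12
tcp_pos: [0.4764, -0.2491, 0.1383]
ee_rot: [-3.124, -0.287, 0.014]
wrist_force: [-0.2, 0.1, 0.0]
width: 0.0853
t 6.2167 tcp [ 0.478  -0.2499  0.1409] x-axis deg 10.51 tilt [-0.0055  0.0016 -1.    ] F [-0.0435 -0.1765  0.0182] w 0.08535027773091329 q [-0.4811  0.3271 -0.2287  1.0206 -0.0011  2.477 ]
shift mm [ 1.2  0.4 47.9]
roll -0.0014968945718849466
```

View pics/w7.png

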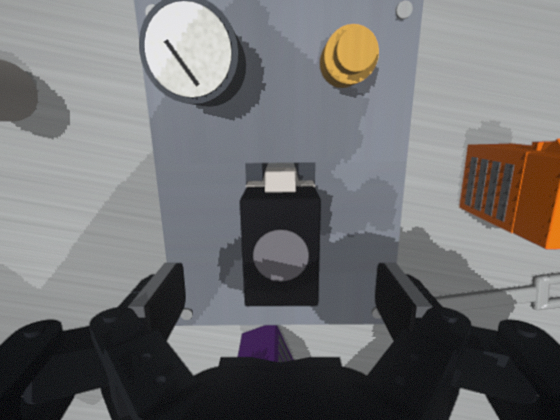

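View pics/s7.png

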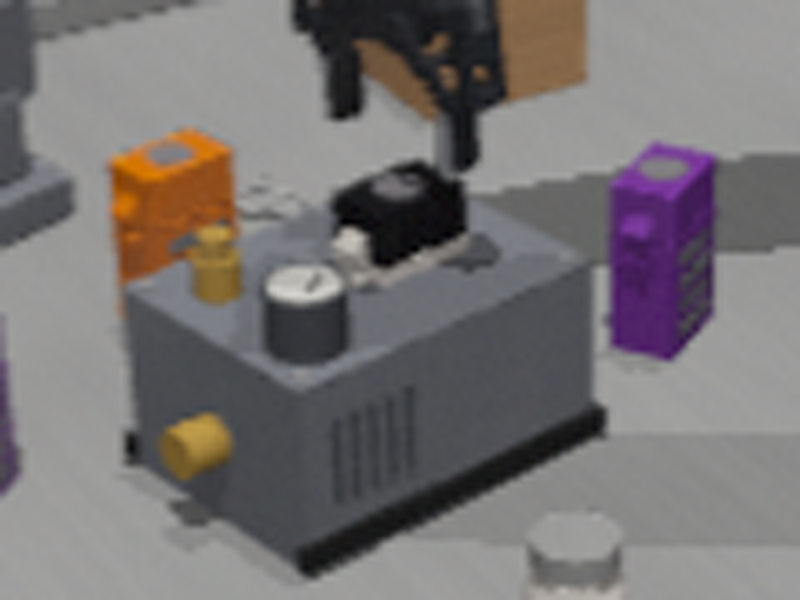

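The open fingers straddle the cap evenly (pads at columns 165 and 395, cap 242–320). I go down.

```bash
python3 -m inch '[{"grip":-1,"x":1,"y":0,"z":15,"roll":0},{"grip":-1,"x":1,"y":0,"z":30,"roll":0},{"grip":-1,"x":1,"y":0,"z":40,"roll":0},{"grip":-1,"x":1,"y":0,"z":47,"roll":0},{"grip":-1,"x":1,"y":0,"z":47,"roll":0}]'
python3 - <<'E'
from h import *
from bench import bot
f=bot.grab_frame("wrist"); g=bot.grab_frame("scene")
cv2.imwrite("pics/w8.png",f["img"])
cv2.imwrite("pics/s8.png",cv2.resize(g["img"][130:220,190:310],(800,600),interpolation=cv2.INTER_CUBIC))
E
python3 where.py .479 -.25 .093 10.6
```

```text
time: 6.63
tcp_pos: [0.4781, -0.2493, 0.0931]
ee_rot: [-3.125, -0.288, 0.011]
wrist_force: [0.1, 0.4, 0.3]
width: 0.0852
t 6.7333 tcp [ 0.479  -0.2498  0.0944] x-axis deg 10.51 tilt [-0.0051  0.0015 -1.    ] F [ 0.3766 -0.1849 -0.4114] w 0.08554622645191456 q [-0.4801  0.3645 -0.3036  0.9078 -0.001   2.478 ]
shift mm [-0.   0.2  1.4]
roll -0.0015103034517959112
```

View pics/w8.png

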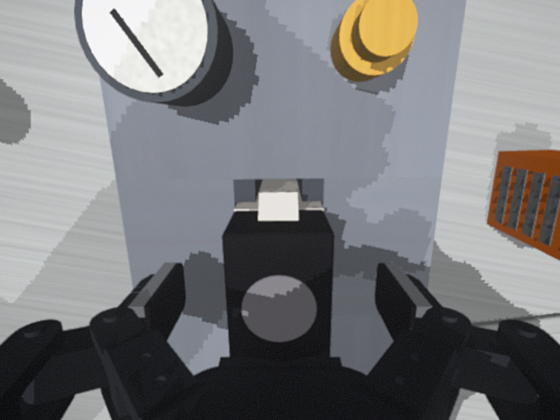

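View pics/s8.png

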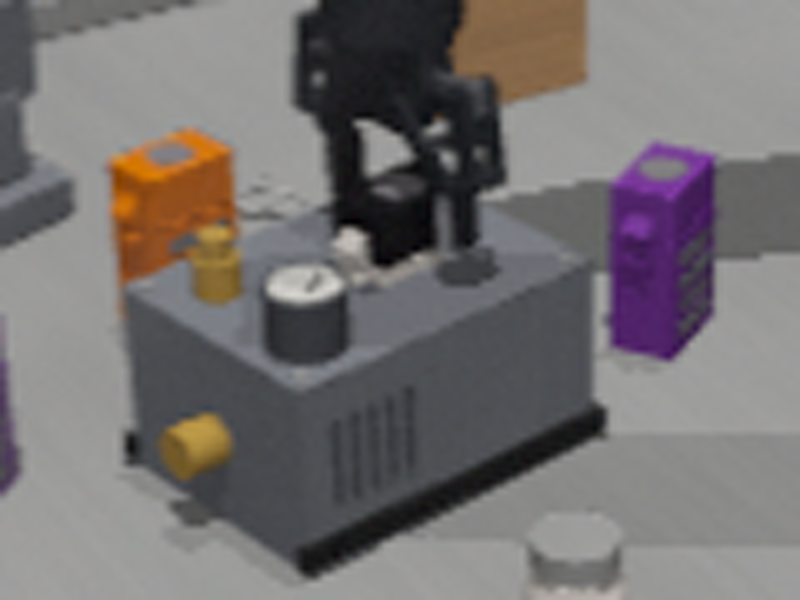

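The pads straddle the cap about 10 mm above the deck, and the body is clear of the cap's top. I close.

```bash
python3 -m inch '[{"grip":1,"x":0,"y":0,"z":0,"roll":0},{"grip":1,"x":0,"y":0,"z":0,"roll":0},{"grip":1,"x":0,"y":0,"z":0,"roll":0},{"grip":1,"x":0,"y":0,"z":0,"roll":0},{"grip":1,"x":0,"y":0,"z":0,"roll":0}]';python3 -m inch '[{"grip":1,"x":0,"y":0,"z":0,"roll":0},{"grip":1,"x":0,"y":0,"z":0,"roll":0},{"grip":1,"x":0,"y":0,"z":0,"roll":0},{"grip":1,"x":0,"y":0,"z":-5,"roll":0},{"grip":1,"x":0,"y":0,"z":-10,"roll":0}]'
```

```text
time: 7.15
tcp_pos: [0.4794, -0.2499, 0.0949]
ee_rot: [-3.127, -0.288, 0.006]
wrist_force: [-0.4, -0.2, 2.2]
width: 0.0391
time: 7.57
tcp_pos: [0.4786, -0.2495, 0.1044]
ee_rot: [-3.126, -0.288, 0.009]
wrist_force: [0.2, 0.2, -2.7]
width: 0.0391
```

It's gripped (opening 39 mm). I lift it straight up.

```bash
python3 -m inch '[{"grip":1,"x":0,"y":0,"z":-15,"roll":0},{"grip":1,"x":0,"y":0,"z":-32,"roll":0},{"grip":1,"x":0,"y":0,"z":-50,"roll":0},{"grip":1,"x":0,"y":0,"z":-70,"roll":0},{"grip":1,"x":0,"y":0,"z":-90,"roll":0}]'; python3 -m inch '[{"grip":1,"x":0,"y":0,"z":0,"roll":0},{"grip":1,"x":0,"y":0,"z":0,"roll":0}]'
python3 - <<'E'
from h import *
from bench import bot
g=bot.grab_frame("scene")
cv2.imwrite("pics/s9.png",cv2.resize(g["img"][100:220,170:330],(800,600),interpolation=cv2.INTER_CUBIC))
E
python3 where.py .487 .282 .19 -6.3
```

```text
time: 7.98
tcp_pos: [0.4786, -0.2494, 0.1951]
ee_rot: [-3.125, -0.287, 0.011]
wrist_force: [0.1, -0.7, -2.5]
width: 0.0394
time: 8.15
tcp_pos: [0.4793, -0.2498, 0.1959]
ee_rot: [-3.126, -0.288, 0.008]
wrist_force: [0.6, 0.0, -3.9]
width: 0.0392
t 8.2 tcp [ 0.4784 -0.2494  0.1946] x-axis deg 10.52 tilt [-0.0075  0.0028 -1.    ] F [ 0.4459 -0.4792 -2.4511] w 0.03944869458703491 q [-0.4799  0.298  -0.126   1.1548 -0.001   2.4782]
shift mm [ 105.5 -520.8    6.1]
roll 0.29348010890399917
```

View pics/s9.png

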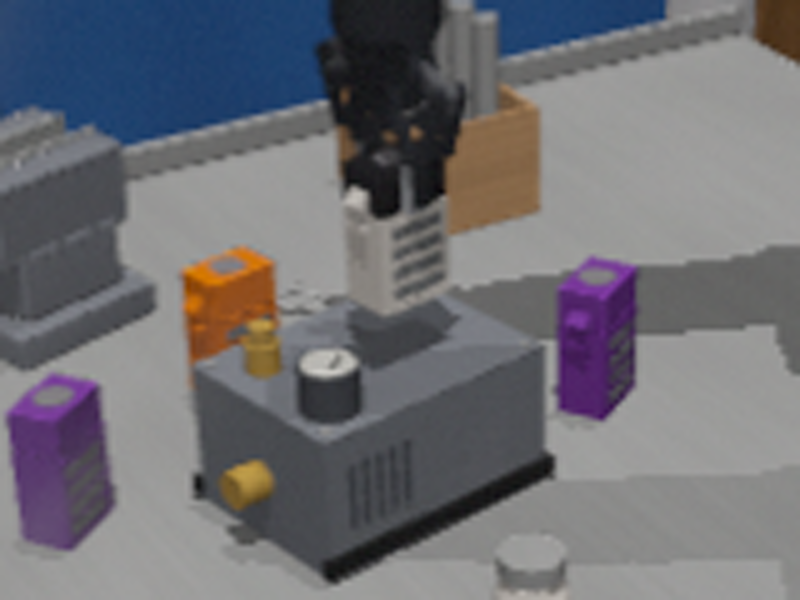

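The filter is clear of the deck and held straight; I estimate its bottom at 0.146. I carry it over, and roll -1.25 rad so joint 6 stays in range, which puts the filter's x along the tray's y.

```bash
python3 -m inch '[{"grip":1,"x":4,"y":-20,"z":0,"roll":-0.08},{"grip":1,"x":10,"y":-50,"z":0,"roll":-0.18},{"grip":1,"x":16,"y":-85,"z":0,"roll":-0.28},{"grip":1,"x":23,"y":-120,"z":0,"roll":-0.38},{"grip":1,"x":29,"y":-155,"z":0,"roll":-0.48}]'; python3 where.py .485 .08 .195 82
```

```text
time: 8.62
tcp_pos: [0.477, -0.0901, 0.193]
ee_rot: [-2.962, -1.027, 0.014]
wrist_force: [1.9, 0.5, -2.9]
width: 0.0393
t 8.6167 tcp [ 0.477  -0.0901  0.193 ] x-axis deg 38.24 tilt [-0.011   0.0037 -0.9999] F [ 1.8596  0.4869 -2.893 ] w 0.039332583296190604 q [-0.1878  0.2102 -0.2516  1.1205  0.0016  2.2863]
shift mm [ 111.6 -128.7   -1.5]
roll -0.763725349719526
```

```bash
python3 -m inch '[{"grip":1,"x":22,"y":-26,"z":-1,"roll":-0.1},{"grip":1,"x":45,"y":-52,"z":-1,"roll":-0.2},{"grip":1,"x":67,"y":-77,"z":-1,"roll":-0.3},{"grip":1,"x":90,"y":-103,"z":-1,"roll":-0.4},{"grip":1,"x":111,"y":-128,"z":-1,"roll":-0.5}]'; python3 where.py .487 .282 .195 82
```

```text
time: 9.03
tcp_pos: [0.4835, 0.0807, 0.1926]
ee_rot: [-2.608, -1.732, 0.016]
wrist_force: [0.2, -0.4, -2.8]
width: 0.0394
t 9.0333 tcp [0.4835 0.0807 0.1926] x-axis deg 67.19 tilt [-0.0143  0.0032 -0.9999] F [ 0.2231 -0.4159 -2.822 ] w 0.03937431223937293 q [ 0.1616  0.2199 -0.2398  1.1247  0.0055  2.1305]
shift mm [186.9 -74.8  -1.8]
roll -0.25850744311972046
```

```bash
python3 -m inch '[{"grip":1,"x":35,"y":-14,"z":-1,"roll":-0.08},{"grip":1,"x":70,"y":-28,"z":-1,"roll":-0.16},{"grip":1,"x":106,"y":-42,"z":-1,"roll":-0.26},{"grip":1,"x":142,"y":-57,"z":-1,"roll":-0.26},{"grip":1,"x":170,"y":-68,"z":-1,"roll":-0.26}]'; python3 where.py .487 .282 .195 83
```

```text
time: 9.45
tcp_pos: [0.4853, 0.2662, 0.192]
ee_rot: [-2.358, -2.056, 0.018]
wrist_force: [-0.5, -0.6, -2.5]
width: 0.0392
t 9.45 tcp [0.4853 0.2662 0.192 ] x-axis deg 82.18 tilt [-0.0172  0.0025 -0.9998] F [-0.4786 -0.6173 -2.4889] w 0.039158125085869105 q [ 0.4953  0.3278 -0.0895  1.1675  0.0104  2.2025]
shift mm [15.9 -0.5 -3. ]
roll -0.014277216927057843
```

```bash
python3 -m inch '[{"grip":1,"x":16,"y":0,"z":20,"roll":0},{"grip":1,"x":16,"y":0,"z":45,"roll":0},{"grip":1,"x":16,"y":0,"z":70,"roll":0},{"grip":1,"x":16,"y":0,"z":90,"roll":0},{"grip":1,"x":16,"y":0,"z":90,"roll":0}]'
python3 - <<'E'
from h import *
from bench import bot
import pickle
g=bot.grab_frame("scene"); f=bot.grab_frame("wrist"); t=bot.grab_frame("top"); pickle.dump((f,g,t),open("pics/10.pkl","wb"))
cv2.imwrite("pics/s10.png",cv2.resize(g["img"][190:310,260:420],(800,600),interpolation=cv2.INTER_CUBIC)); cv2.imwrite("pics/w10.png",f["img"])
E
python3 where.py .487 .282 .056 83
```

```text
time: 9.87
tcp_pos: [0.4809, 0.2798, 0.0956]
ee_rot: [-2.355, -2.055, 0.037]
wrist_force: [-0.9, -0.9, -3.5]
width: 0.0395
t 10.0167 tcp [0.4856 0.282  0.1018] x-axis deg 82.18 tilt [-0.0182  0.0019 -0.9998] F [ 0.7549  0.9774 -2.5331] w 0.03882386642335717 q [ 0.5196  0.3988 -0.227   0.9598  0.0107  2.2269]
shift mm [ 0.2  2.2 45.7]
roll -0.014387839923002481
```

View pics/s10.png

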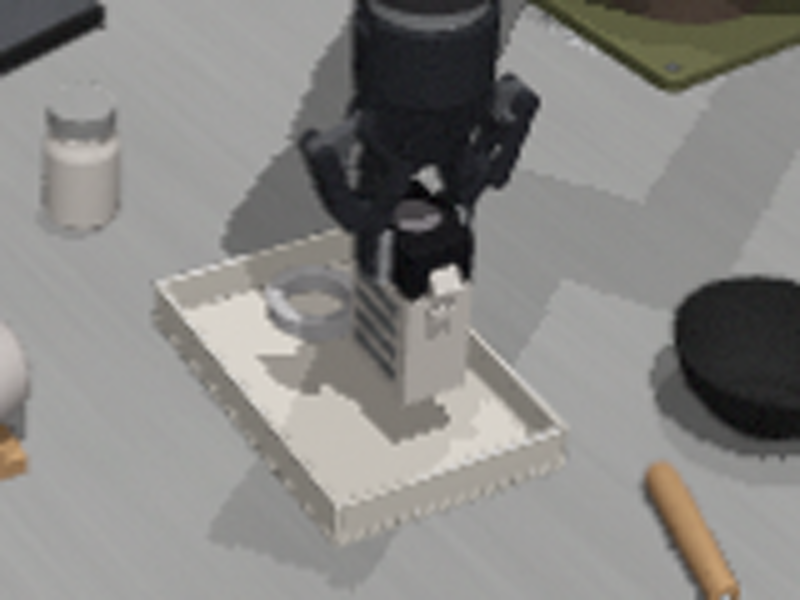

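View pics/w10.png

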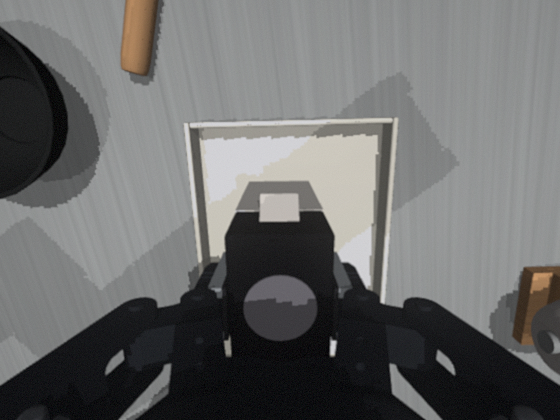

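The filter hangs upright, centred between the walls at wrist columns 200–385, and well clear of the collar at scene crop (310,300). I lower it, slowing near the floor.

```bash
python3 -m inch '[{"grip":1,"x":0,"y":2,"z":12,"roll":0},{"grip":1,"x":0,"y":2,"z":24,"roll":0},{"grip":1,"x":0,"y":2,"z":34,"roll":0},{"grip":1,"x":0,"y":2,"z":40,"roll":0},{"grip":1,"x":0,"y":2,"z":42,"roll":0}]';python3 -m inch '[{"grip":1,"x":0,"y":0,"z":1,"roll":0},{"grip":1,"x":0,"y":0,"z":2,"roll":0},{"grip":1,"x":0,"y":0,"z":2,"roll":0}]'
```

```text
time: 10.43
tcp_pos: [0.4867, 0.2816, 0.0594]
ee_rot: [-2.358, -2.055, 0.02]
wrist_force: [-0.3, -0.9, -3.2]
width: 0.0395
time: 10.68
tcp_pos: [0.487, 0.2818, 0.0578]
ee_rot: [-2.358, -2.056, 0.019]
wrist_force: [0.3, -0.5, -3.1]
width: 0.0391
```

```bash
python3 -m inch '[{"grip":1,"x":0,"y":0,"z":1,"roll":0},{"grip":1,"x":0,"y":0,"z":2,"roll":0},{"grip":1,"x":0,"y":0,"z":3,"roll":0},{"grip":1,"x":0,"y":0,"z":3,"roll":0}]';python3 -m inch '[{"grip":1,"x":0,"y":0,"z":1,"roll":0},{"grip":1,"x":0,"y":0,"z":2,"roll":0},{"grip":1,"x":0,"y":0,"z":2,"roll":0}]'
```

```text
time: 11.02
tcp_pos: [0.4868, 0.2818, 0.0547]
ee_rot: [-2.358, -2.056, 0.019]
wrist_force: [-0.2, -0.9, -2.5]
width: 0.0394
time: 11.27
tcp_pos: [0.487, 0.2819, 0.0534]
ee_rot: [-2.358, -2.056, 0.018]
wrist_force: [-1.8, -0.6, 2.8]
width: 0.0391
```

The floor contact came at 0.0534, against 0.0526 predicted. I settle slightly and open.

```bash
python3 -m inch '[{"grip":1,"x":0,"y":0,"z":0.5,"roll":0},{"grip":1,"x":0,"y":0,"z":0.5,"roll":0}]'; python3 -m inch '[{"grip":-0.2,"x":0,"y":0,"z":0,"roll":0},{"grip":-1,"x":0,"y":0,"z":0,"roll":0},{"grip":-1,"x":0,"y":0,"z":0,"roll":0},{"grip":-1,"x":0,"y":0,"z":0,"roll":0},{"grip":-1,"x":0,"y":0,"z":0,"roll":0}]'; python3 -m inch '[{"grip":-1,"x":0,"y":0,"z":0,"roll":0},{"grip":-1,"x":0,"y":0,"z":0,"roll":0}]'
python3 - <<'E'
from h import *
from bench import bot
g=bot.grab_frame("scene"); f=bot.grab_frame("wrist")
cv2.imwrite("pics/s11.png",cv2.resize(g["img"][190:310,260:420],(800,600),interpolation=cv2.INTER_CUBIC)); cv2.imwrite("pics/w11.png",f["img"])
E
```

```text
time: 11.43
tcp_pos: [0.4869, 0.282, 0.0534]
ee_rot: [-2.358, -2.056, 0.018]
wrist_force: [-1.4, -0.0, 3.6]
width: 0.0395
time: 11.85
tcp_pos: [0.487, 0.2821, 0.0533]
ee_rot: [-2.358, -2.056, 0.017]
wrist_force: [-0.4, 0.6, -1.1]
width: 0.0854
time: 12.02
tcp_pos: [0.4871, 0.2821, 0.0533]
ee_rot: [-2.358, -2.056, 0.017]
wrist_force: [0.1, -0.6, 0.1]
width: 0.0854
```

View pics/w11.png

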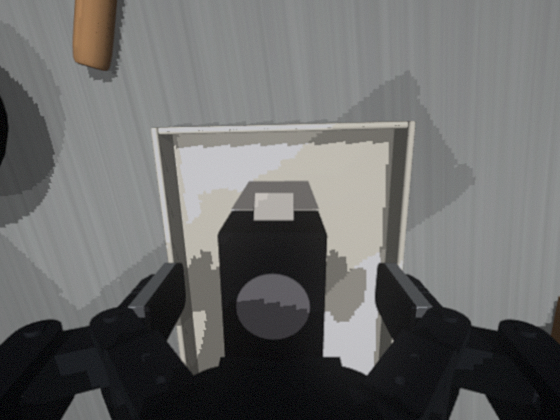

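View pics/s11.png

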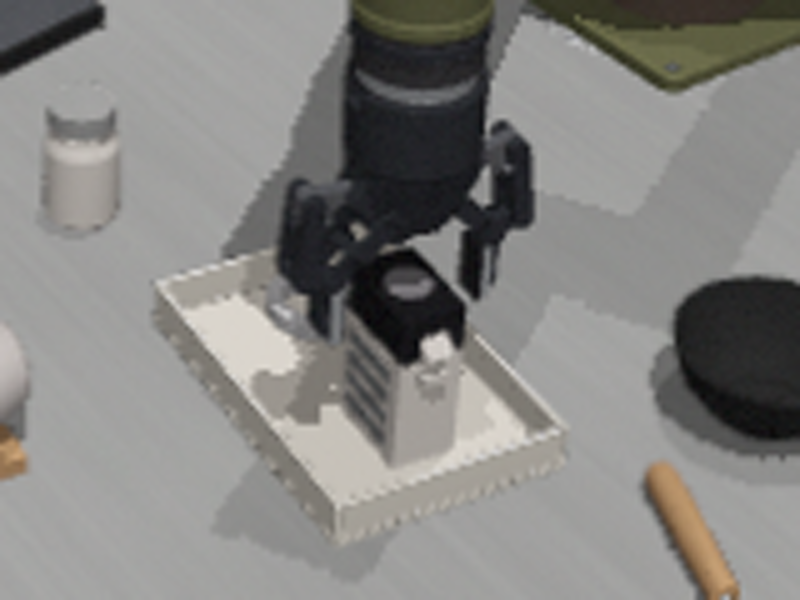

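The filter stands free on the tray floor with the pads clear on both sides. I withdraw straight up and check.

```bash
python3 -m inch '[{"grip":-1,"x":0,"y":0,"z":-20,"roll":0},{"grip":-1,"x":0,"y":0,"z":-45,"roll":0},{"grip":-1,"x":0,"y":0,"z":-80,"roll":0},{"grip":-1,"x":0,"y":0,"z":-115,"roll":0},{"grip":-1,"x":0,"y":0,"z":-150,"roll":0}]'; python3 -m inch '[{"grip":-1,"x":-20,"y":0,"z":-10,"roll":0},{"grip":-1,"x":-40,"y":0,"z":-10,"roll":0},{"grip":-1,"x":-40,"y":0,"z":-10,"roll":0}]'
python3 - <<'E'
from h import *
from bench import bot
import pickle
g=bot.grab_frame("scene"); f=bot.grab_frame("wrist"); t=bot.grab_frame("top")
pickle.dump((f,g,t),open("pics/12.pkl","wb"))
cv2.imwrite("pics/s12.png",g["img"]); cv2.imwrite("pics/w12.png",f["img"]); cv2.imwrite("pics/t12.png",t["img"])
E
```

```text
time: 12.53
tcp_pos: [0.4892, 0.2814, 0.2046]
ee_rot: [-2.358, -2.056, 0.018]
wrist_force: [1.2, 0.1, -0.1]
width: 0.0851
time: 12.78
tcp_pos: [0.484, 0.2395, 0.2163]
ee_rot: [-2.361, -2.054, 0.017]
wrist_force: [-0.1, -0.3, 0.3]
width: 0.0854
```

View pics/w12.png

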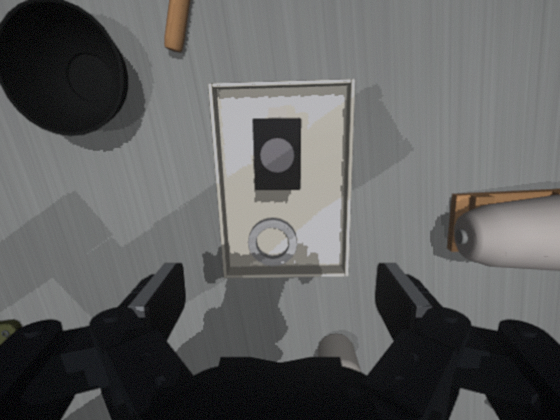

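View pics/s12.png

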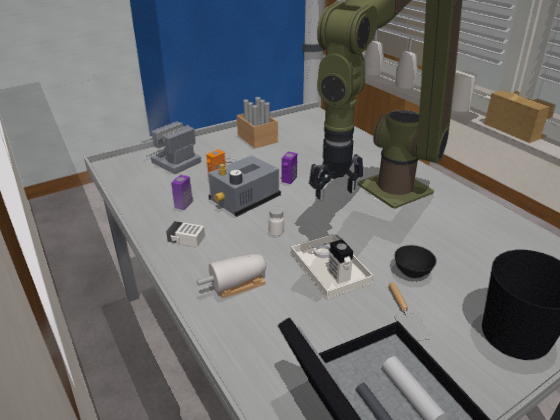

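View pics/t12.png

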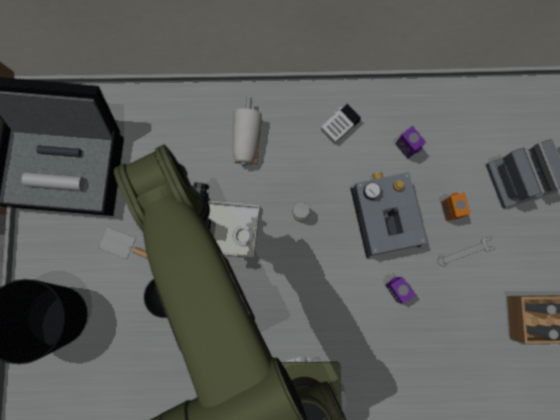

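The wrist view shows the filter upright inside the tray walls (disc at (277,155)) and the collar untouched at (272,240). In the scene view, the jar (277,222), spare (187,234), blank, bowl, spatula and wrench look unmoved. Last I make one numeric check.

```bash
python3 - <<'E'
from h import *
import pickle
np.set_printoptions(precision=4,suppress=True)
f,g,t=pickle.load(open("pics/12.pkl","rb"))
d=ray(f,[(277,155)],.109)[0]; print("disc",d)
a=np.radians(-6.3); T=np.array([.482,.237]); v=d[:2]-T
print("in tray frame",[v@[np.cos(a),np.sin(a)],v@[-np.sin(a),np.cos(a)]])
c=ray(f,[(253,118),(300,118),(300,189),(254,190)],.109); print("cap size",[np.linalg.norm(c[i]-c[i-1]).round(4) for i in range(4)])
print("collar",ray(f,[(272,240)],.018))
t0=pickle.load(open("pics/top0.pkl","rb"))["img"]; s0=cv2.imread("pics/scene0.png"); 
for n,(im0,im1),(x,y,w,h) in [("jar",(s0,g["img"]),(262,200,30,40)),("spare",(s0,g["img"]),(160,218,50,32)),("bowl",(s0,g["img"]),(385,240,60,45)),("spatula",(s0,g["img"]),(380,275,55,70)),("blank",(s0,g["img"]),(190,245,85,55)),("wrench",(t0,t["img"]),(430,230,70,40))]:
    r=cv2.matchTemplate(im1[y-12:y+h+12,x-12:x+w+12],im0[y:y+h,x:x+w],cv2.TM_CCOEFF_NORMED); m=cv2.minMaxLoc(r); print(n,round(m[1],3),np.array(m[3])-12)
E
python3 where.py
```

```text
disc [0.4848 0.2822 0.109 ]
in tray frame [np.float64(-0.0021870259594085166), np.float64(0.04522012193338504)]
cap size [np.float64(0.0597), np.float64(0.0382), np.float64(0.0586), np.float64(0.0398)]
collar [[0.4609 0.174  0.018 ]]
jar 0.999 [0 0]
spare 1.0 [0 0]
bowl 0.999 [0 0]
spatula 0.999 [0 0]
blank 0.999 [0 0]
wrench 0.716 [0 0]
t 12.9333 tcp [0.4839 0.2418 0.2144] x-axis deg 82.14 tilt [-0.018   0.0028 -0.9998] F [ 0.0677  0.9268 -0.085 ] w 0.08555859875631089 q [ 0.4569  0.2977 -0.0744  1.2136  0.0104  2.1648]
```

```bash
python3 -c "
from bench import bot
print(bot.hand_in())"
```

```text
the job is handed in; nothing more can be done
None
```

The job is done and handed in at about 13 s. I pressed the filter to its stop (17 N), it sprang up, and I lifted it out and set it down standing free in the white tray. `hand_in()` gave no verdict, so the result rests on the checks below.

**Last checks**
- **Filter:** it is upright at (-2, 45) mm in the tray's frame, clear of the walls. Its top measures 59 x 39 mm when ray-cast at the height of a filter standing on the tray floor, against 60 x 40 mm given.
- **Robot:** it is clear of everything, with wrist force under 1 N.
- **Other things:** the jar, spare, bowl, spatula and blank have not moved in the images. The collar reads within 5 mm of its first estimate, about the measuring error.

**What disagreed**
- **Fingertips:** contact came about 21 mm lower in reported TCP height than the stated geometry gives. I found the press depth by force and allowed for the offset in the grasp.
- **Wrench:** the image match was weak (0.72, zero shift), I think because the arm's shadow on it had changed. The arm only passed well above it, and it looks unmoved.
- **Tool tilt:** the tool was tilted about 0.018 rad at placing, well within the 0.1 rad limit.
- **Refused move:** one early call lacked required keys and was refused; nothing moved.

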